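# Close the four canisters with their lids

### The arm

A 6-joint arm with a two-finger parallel gripper is mounted at the origin on a cart in front of the work surface, level with it; the furniture and walls round the work are solid. World frame = base frame: x ahead of the robot, y to its left, z up, the work surface at z = 0. Lengths are in mm, angles in rad, forces in N, time in s.
With the tool pointing down it reaches from about 275 to 825 mm from the base axis. Payload 5.2 kg.
Tool frame: the origin (TCP) lies at the very end of the fingers, on their centre line; the grasp point (between the pads) lies 19 mm behind it; z points along the fingers, y is the line along which they close (so a half turn about z gives the same grasp; the last joint's range is limited). The gripper opens to 93 mm and grips with 3 to 60 N. Pads are 15 mm wide; open, the fingers measure 128 mm over their backs; the gripper's body (75 mm by 188 mm) begins 65 mm behind the grasp point.
Start: joints at [1.116, 0.259, 1.535, -0, 1.348, -0.203], TCP at [137.009, 532.667, 218.653] pointing down, gripper open.
Joint ranges: [-3.14, 3.14], [-0.91, 2.08], [0.19, 2.58], [-1.22, 4.36], [0.22, 2.71], [-3.12, 3.12]. Speed limits (rad/s): [2.57, 2.57, 3.14, 3.14, 3.14, 3.14].

### API

Orientations are given as a rotation vector (axis times angle).
In Python, from cell import get_state, cams, ticket gives the robot as it stands.
- The arm moves only by the tool step_arm, never from a script. Its arguments are lists of equal length, an entry for each row: "gripper": the closure, from -1 (fully open) to 1 (shut), so that 0 is half open; "travel": the shift along the tool's x, y, z normalised to -1 to 1, where 1 is 0.02 m, a list of three; "turn": the turn about the tool's z normalised to -1 to 1, where 1 is 0.12 rad. A call has 1 to 5 rows; each row shifts and turns the commanded pose from where the row before left it, along the tool's axes as they then stand; what a row does not reach is not made up. A row lasts 1/8 s, in which the tool goes at most 62.5 mm and 10.7 degrees, less where a joint would pass 70% of its speed; a pose out of reach is approached as far as the arm can. A call with a number of a shift or a turn outside -1 to 1 is refused whole. A call with a gripper value outside its range is refused whole. The fingers move at their own pace and stop on an object; "squeeze" is the grip in N (left out, the last holds). Time passes only in rows, so rows that do not move let the fingers close. It gives the time, the measured TCP pose, the force, the opening and the grip force at its end, in the units of the state.
- get_state(): the state, without advancing time (a new reading comes with each control period).
- cams.read_camera(name): name is "scene" or "side" or "wrist"; returns the picture (384x512x3 uint8, red, green, blue); there is no depth.
- cams.get_calibration(name): a dict with "mtx" (3x3 intrinsics, pixels), "distortion" ([k1, k2, p1, p2, k3] as OpenCV has them; the pictures are not rectified), "world_to_cam" (4x4, takes a point from world to camera coordinates). Camera axes: x right, y down, z forward; pixel columns grow to the right and rows downward; lengths in mm; the calibration is good to about 2 mm. A picture is of the moment at which its call begins: read the wrist's pose just before it. get_calibration takes no time and is no camera call; for the wrist camera it gives the pose at the moment of the call.
- ticket.finish_job(): hands the job in; it is judged then, once.
Trained networks look in the newest picture that a camera, given by its name, has taken for a name from the list of things; names that differ only in an ending like _2 or _b are one class to them, and where a whole thing is asked for, a point or a joint stands for the part that bears it (a point fixed in the world has none). Each returns a list of dicts, best first, with "confidence" (0 to 1); they miss things now and then, are a little off and sometimes report something else, mostly with a low value. They report only what shows in the picture. A call takes as long as a camera call. They do not tell look-alikes from the thing itself.
- cams.find_in(camera, thing): "bbox" ([centre column, centre row, width, height] in pixels, round what is visible of it).
- cams.regions_of(camera, thing): "pixels" (384x512 bool, what is visible of it) and "bbox" ([centre column, centre row, width, height] in pixels, round what is visible of it).
The state is a dict: "t": time; "qpos": joint angles; "joint_vel": joint speeds; "effort": joint torques, N m; "position": TCP position; "ee_rot": TCP orientation; "contact_force": force on the tool from outside, world axes, zero at the start; "moment": the same for the moment, N m; "finger_gap": finger opening in mm; "grip_force": force on a finger pad.
Only numpy, scipy, OpenCV 4.12 (cv2) and the standard library are available. Lean on these libraries where they do the work, as an engineer would, in place of code of your own. Each camera call takes 0.05 s, during which the arm holds its last target. There are 200 camera calls.

### The job

Four white canisters of different sizes stand open on the worktop with their four wooden lids set down among them. Put each lid, knob up, on the canister of its own size so that it sits fully home on the rim, keep the canisters standing upright on the worktop, and leave the pepper mill and the kitchen timer alone.

Things in the scene. Friction and masses are not known exactly. Their poses are not given: they have to be found in the camera images.
- lid_tiny_mid (a point): tiny lid: brown wooden disc 48 mm across, 8 thick, an upright knob (24 across, 30 tall) in its middle, tapered cork plug below (12 deep, 20 mm across at its lower end, 34 at the disc); 50 mm tall in all. Starts on the worktop on its plug, knob up: disc top 20 mm, knob top 50 mm above the worktop. This point: on its axis, half-way up (25 mm above the plug's end); z up through the knob. About 49 g.
- lid_small_mid (a point): small lid: brown wooden disc 60 mm across, 8 thick, an upright knob (24 across, 30 tall) in its middle, tapered cork plug below (12 deep, 32 mm across at its lower end, 46 at the disc); 50 mm tall in all. Starts on the worktop on its plug, knob up: disc top 20 mm, knob top 50 mm above the worktop. This point: on its axis, half-way up (25 mm above the plug's end); z up through the knob. About 54 g.
- lid_medium_mid (a point): medium lid: brown wooden disc 74 mm across, 8 thick, an upright knob (24 across, 30 tall) in its middle, tapered cork plug below (12 deep, 46 mm across at its lower end, 60 at the disc); 50 mm tall in all. Starts on the worktop on its plug, knob up: disc top 20 mm, knob top 50 mm above the worktop. This point: on its axis, half-way up (25 mm above the plug's end); z up through the knob. About 59 g.
- lid_large_mid (a point): large lid: brown wooden disc 88 mm across, 8 thick, an upright knob (24 across, 30 tall) in its middle, tapered cork plug below (12 deep, 60 mm across at its lower end, 74 at the disc); 50 mm tall in all. Starts on the worktop on its plug, knob up: disc top 20 mm, knob top 50 mm above the worktop. This point: on its axis, half-way up (25 mm above the plug's end); z up through the knob. About 65 g.
- canister_tiny_rim (a point): the tiny canister, an open round straight-sided white ceramic pot, 48 mm across outside, 50 mm tall, wall 4 mm (mouth 40 mm across), empty, standing loose on the worktop. This point is the centre of its mouth, level with the rim; z points up. With its lid on, the disc rests on the rim and the lid's middle point is 13 mm above this point.
- canister_small_rim (a point): the small canister, an open round straight-sided white ceramic pot, 60 mm across outside, 58 mm tall, wall 4 mm (mouth 52 mm across), empty, standing loose on the worktop. This point is the centre of its mouth, level with the rim; z points up. With its lid on, the disc rests on the rim and the lid's middle point is 13 mm above this point.
- canister_medium_rim (a point): the medium canister, an open round straight-sided white ceramic pot, 74 mm across outside, 66 mm tall, wall 4 mm (mouth 66 mm across), empty, standing loose on the worktop. This point is the centre of its mouth, level with the rim; z points up. With its lid on, the disc rests on the rim and the lid's middle point is 13 mm above this point.
- canister_large_rim (a point): the large canister, an open round straight-sided white ceramic pot, 88 mm across outside, 74 mm tall, wall 4 mm (mouth 80 mm across), empty, standing loose on the worktop. This point is the centre of its mouth, level with the rim; z points up. With its lid on, the disc rests on the rim and the lid's middle point is 13 mm above this point.
- pepper_mill_mid (a point): dark brown wooden pepper mill, 58 mm across, 160 mm tall, standing on the worktop behind the work; a bystander to leave alone. This point is on its axis, half-way up (80 mm).
- kitchen_timer_mid (a point): round kitchen timer with a white base and a red dial, 64 mm across, 43 mm tall, on the worktop behind the work; a bystander to leave alone. This point is on its axis, half-way up.
Things that resemble listed ones, but are neither listed nor needed, are in the scene too. What is shaped like the part that bears lid_small_mid but purple or yellow is not meant.

How it is judged (in metres and radians):
At the end, for the whole second after the job is handed in: Each lid sits on the canister of its own size: axes within 8 mm, lid's middle 9 to 17 mm above the rim's centre (13 when home), lid and canister within 0.1 rad of upright, canisters standing on the worktop (rim at most 6 mm above its height), lids slower than 0.02 m/s (horizontal distance between lid_tiny_mid and canister_tiny_rim below 0.008 m and z of lid_tiny_mid in the frame of canister_tiny_rim between 0.009 and 0.017 m and angle between each of lid_tiny_mid, canister_tiny_rim, lid_small_mid, canister_small_rim, lid_medium_mid, canister_medium_rim, lid_large_mid, canister_large_rim's own z axis and vertical below 0.1 rad and height (world z) of canister_tiny_rim below 0.056 m and linear speed of each of lid_tiny, lid_small, lid_medium, lid_large below 0.02 m/s and horizontal distance between lid_small_mid and canister_small_rim below 0.008 m and z of lid_small_mid in the frame of canister_small_rim between 0.009 and 0.017 m and height (world z) of canister_small_rim below 0.064 m and horizontal distance between lid_medium_mid and canister_medium_rim below 0.008 m and z of lid_medium_mid in the frame of canister_medium_rim between 0.009 and 0.017 m and height (world z) of canister_medium_rim below 0.072 m and horizontal distance between lid_large_mid and canister_large_rim below 0.008 m and z of lid_large_mid in the frame of canister_large_rim between 0.009 and 0.017 m and height (world z) of canister_large_rim below 0.08 m); the robot touches nothing.
It fails at once if a canister is tipped over (beyond about 35 degrees) (angle between any of canister_tiny_rim, canister_small_rim, canister_medium_rim, canister_large_rim's own z axis and vertical above 0.6 rad).
It fails at once if the pepper mill is pushed away by more than 40 mm or knocked over (distance of pepper_mill_mid from where it was at the start of the episode above 0.04 m or angle between pepper_mill_mid's own z axis and vertical above 0.5 rad).
It fails at once if the kitchen timer is pushed away by more than 40 mm or knocked over (distance of kitchen_timer_mid from where it was at the start of the episode above 0.04 m or angle between kitchen_timer_mid's own z axis and vertical above 0.5 rad).
It also fails if it takes over 102 s, if anything falls off the work surface, if the arm or the gripper's body presses on something with over 40 N, if the wrist force passes 120 N, or if a joint passes its speed limit or range.

## Working session

There is one attempt and no reset: what is moved stays moved. The work goes in short steps, Python scripts to look and compute and a tool call to move; the robot and the scene stay as the last step left them, time stands still between calls to the robot, and variables do not carry over. Pictures are saved under pics/ and viewed, at most 14 in all, crops included, and the job is handed in when it is done.

Besides the shell and the picture viewer there is one more tool, called after "Emit:" as name([rows], argument=value, ...), one row to a line, values as JSON. step_arm: Moves the arm, as the interface text tells. Its arguments: {"type":"object","properties":{"gripper":{"type":"array"},"travel":{"type":"array"},"turn":{"type":"array"},"squeeze":{"type":"number"}},"required":["gripper","travel","turn"]}

```bash
mkdir -p pics; python3 - <<'E'
from cell import get_state, cams
import cv2
s=get_state();print(s['t'],s['position'],s['ee_rot'],s['finger_gap'])
for n in ('scene','side'):
    im=cams.read_camera(n);cv2.imwrite(f'pics/{n}0.png',cv2.resize(im[:,:,::-1],(768,576),interpolation=cv2.INTER_CUBIC))
    c=cams.get_calibration(n);print(n,c['world_to_cam'].round(2) if hasattr(c['world_to_cam'],'round') else c['world_to_cam'])
    for k in ('tiny','small','medium','large'):
        for t in (f'lid_{k}_mid',f'canister_{k}_rim'):
            print(t,[([round(float(v)) for v in d['bbox']],round(float(d['confidence']),2)) for d in cams.find_in(n,t)])
E
```

```text
0.0 [136.73625845 532.16543505 217.84097389] [-3.94302722e-01 -3.11616537e+00  2.68815502e-03] 93.19870946369689
scene [[-7.9000e-01 -6.2000e-01 -1.0000e-02  3.8276e+02]
 [-4.8000e-01  6.2000e-01 -6.2000e-01  4.1814e+02]
 [ 3.9000e-01 -4.8000e-01 -7.8000e-01  8.1197e+02]
 [ 0.0000e+00  0.0000e+00  0.0000e+00  1.0000e+00]]
lid_tiny_mid [([291, 225, 19, 21], 0.66), ([228, 298, 33, 33], 0.41)]
canister_tiny_rim [([173, 260, 16, 22], 0.79), ([216, 229, 19, 21], 0.5)]
lid_small_mid [([215, 230, 21, 20], 0.78), ([319, 248, 21, 18], 0.7), ([360, 194, 17, 20], 0.59), ([264, 150, 20, 19], 0.55), ([136, 248, 23, 25], 0.22)]
canister_small_rim [([282, 169, 19, 25], 0.83)]
lid_medium_mid [([320, 203, 26, 18], 0.91)]
canister_medium_rim []
lid_large_mid [([229, 299, 35, 33], 0.82)]
canister_large_rim [([261, 257, 31, 40], 0.79)]
side [[-8.7000e-01 -4.9000e-01 -0.0000e+00  4.4564e+02]
 [-3.3000e-01  5.9000e-01 -7.4000e-01  3.1299e+02]
 [ 3.6000e-01 -6.4000e-01 -6.8000e-01  8.8716e+02]
 [ 0.0000e+00  0.0000e+00  0.0000e+00  1.0000e+00]]
lid_tiny_mid [([289, 218, 15, 18], 0.83)]
canister_tiny_rim [([173, 264, 21, 27], 0.68)]
lid_small_mid [([329, 238, 19, 20], 0.82), ([356, 181, 22, 19], 0.79), ([248, 150, 22, 22], 0.78), ([266, 248, 41, 44], 0.26)]
canister_small_rim [([273, 167, 22, 31], 0.76)]
lid_medium_mid [([320, 191, 29, 23], 0.91)]
canister_medium_rim [([231, 195, 29, 36], 0.61)]
lid_large_mid [([241, 298, 38, 31], 0.94)]
canister_large_rim [([265, 247, 44, 47], 0.62)]
```

View pics/scene0.png

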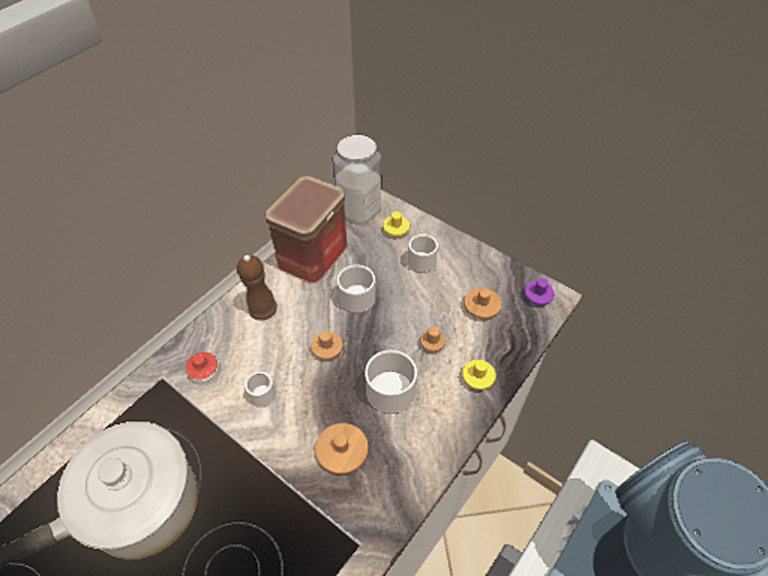

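View pics/side0.png

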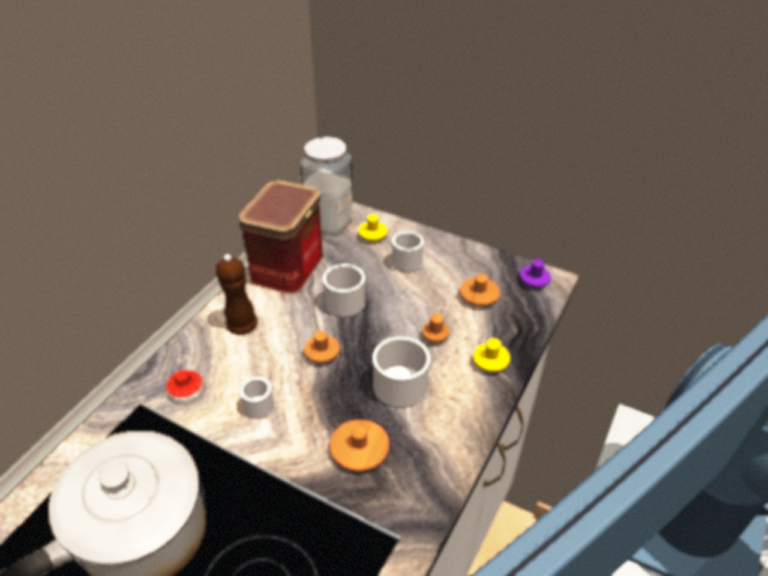

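Scene view (enlarged 1.5×): the brown lids are tiny (433,339), small (325,345), medium (482,303) and large (341,448). The canisters are tiny (259,389), small (422,252), medium (355,288) and large (390,381). The small lid could be confused with the yellow lids at (396,224) and (480,375), the purple one at (540,291), or the tiny brown one at (433,339). I choose the brown one at (325,345), which is (217,230) in raw pixels. The mill is at (258,287) and the timer at (201,366).

Next I'll fit positions from both views.

```bash
cat > fit.py <<'E'
import numpy as np, cv2
from scipy.optimize import least_squares
from cell import cams
D={'tiny':48,'small':60,'medium':74,'large':88}; H={'tiny':50,'small':58,'medium':66,'large':74}
def proj(cal,P):
    M=np.array(cal['world_to_cam'],float)
    return cv2.projectPoints(np.array(P,float),cv2.Rodrigues(M[:3,:3])[0],M[:3,3],np.array(cal['mtx'],float),np.array(cal['distortion'],float))[0][:,0]
def ring(x,y,z,d):
    a=np.linspace(0,2*np.pi,40,endpoint=False);return np.c_[x+d/2*np.cos(a),y+d/2*np.sin(a),np.full(40,z)]
def parts(kind,k,x,y,z0=0):
    if kind=='canister': return [np.r_[ring(x,y,z0,D[k]),ring(x,y,z0+H[k],D[k])]]
    d=D[k];return [np.r_[ring(x,y,z0,d-28),ring(x,y,z0+12,d-14)],np.r_[ring(x,y,z0+12,d),ring(x,y,z0+20,d)],np.r_[ring(x,y,z0+20,24),ring(x,y,z0+50,24)]]
def mask(cal,kind,k,x,y,z0=0,S=8):
    m=np.zeros((384*S//2,512*S//2),np.uint8)  # S/2 oversampling
    for p in parts(kind,k,x,y,z0):
        h=cv2.convexHull(((proj(cal,p)+.5)*S/2-.5).astype(np.float32)).round().astype(int);cv2.fillConvexPoly(m,h,1)
    return m
def cen(m,S=1):
    r,c=np.nonzero(m);return np.array([(c.mean()+.5)/S-.5,(r.mean()+.5)/S-.5])
def fit(kind,k,obs,z0=0,x0=(500,100)):
    """obs: list of (cal,mask)"""
    c=[cen(m) for _,m in obs]
    g=lambda v:np.r_[tuple(proj(cal,[[v[0],v[1],z0+25]])[0]-q for (cal,_),q in zip(obs,c))]
    v=least_squares(g,x0).x
    for _ in range(3):
        off=[cen(mask(cal,kind,k,*v,z0),4)-proj(cal,[[v[0],v[1],z0+25]])[0] for cal,_ in obs]
        v=least_squares(lambda v:g(v)+np.r_[tuple(off)],v).x
    res=g(v)+np.r_[tuple(off)]
    ar=[m.sum()/(mask(cal,kind,k,*v,z0).sum()/16) for cal,m in obs]
    return v,res,ar
E
python3 - <<'E'
from fit import *
seed={('lid','tiny'):((289,226),(290,219)),('lid','small'):((217,230),(215,232)),('lid','medium'):((321,202),(320,194)),('lid','large'):((228,299),(240,297)),
('canister','tiny'):((173,260),(171,265)),('canister','small'):((281,168),(272,167)),('canister','medium'):((237,192),(229,193)),('canister','large'):((260,254),(267,247)),}
obs={}
for i,n in enumerate(('scene','side')):
    im=cams.read_camera(n);cv2.imwrite(f'pics/raw_{n}.png',im[:,:,::-1]);cal=cams.get_calibration(n)
    if i==0: print(np.round(cal['mtx'],1).tolist(),cal['distortion'])
    for (kind,k),s in seed.items():
        found=None
        for kk in [k]+[q for q in D if q!=k]:
            for d in cams.regions_of(n,f"{kind}_{kk}_"+('mid' if kind=='lid' else 'rim')):
                if np.hypot(*(np.array(d['bbox'][:2])-s[i]))<7: found=d;break
            if found: break
        print(n,kind,k,'as',kk,found and (np.round(found['bbox']).tolist(),round(found['confidence'],2)))
        if found: obs.setdefault((kind,k),[]).append((n,cal,np.array(found['pixels'])))
for key,o in obs.items():
    v,r,ar=fit(*key,[(c,m) for _,c,m in o]);print(key,v.round(1),'res',r.round(1),'area',np.round(ar,2), [ (n,fit(*key,[(c,m)])[0].round(1)) for n,c,m in o])
np.save('obs.npy',np.array([(k,[(n,m) for n,_,m in o]) for k,o in obs.items()],dtype=object),allow_pickle=True)
E
```

```text
[[374.5, 0.0, 252.6], [0.0, 374.5, 195.8], [0.0, 0.0, 1.0]] [-0.08336643  0.          0.          0.          0.        ]
scene lid tiny as tiny ([290.0, 225.0, 18.0, 19.0], 0.64)
scene lid small as small ([215.0, 229.0, 21.0, 23.0], 0.75)
scene lid medium as medium ([321.0, 204.0, 26.0, 20.0], 0.67)
scene lid large as large ([225.0, 298.0, 34.0, 34.0], 0.56)
scene canister tiny as tiny ([172.0, 260.0, 19.0, 24.0], 0.75)
scene canister small as small ([281.0, 171.0, 21.0, 23.0], 0.71)
scene canister medium as medium ([238.0, 195.0, 24.0, 29.0], 0.64)
scene canister large as large ([260.0, 256.0, 35.0, 40.0], 0.81)
side lid tiny as tiny ([289.0, 218.0, 13.0, 19.0], 0.51)
side lid small as small ([214.0, 231.0, 24.0, 24.0], 0.66)
side lid medium as medium ([320.0, 193.0, 28.0, 21.0], 0.98)
side lid large as large ([241.0, 297.0, 38.0, 34.0], 0.79)
side canister tiny as tiny ([173.0, 266.0, 22.0, 29.0], 0.84)
side canister small as large None
side canister medium as medium ([228.0, 195.0, 31.0, 38.0], 0.7)
side canister large as large ([266.0, 248.0, 38.0, 49.0], 0.72)
('lid', 'tiny') [
[... 405 characters left out ...]
8.1, -284.3]))]
('lid', 'large') [473.6 119.2] res [ 0.3  0.1 -0.3 -0. ] area [1.   0.95] [('scene', array([474.4, 119.4])), ('side', array([473. , 118.9]))]
('canister', 'tiny') [652.4 127.7] res [-0.  -0.3  0.1  0.3] area [0.86 0.9 ] [('scene', array([651.6, 128.3])), ('side', array([653., 127.]))]
('canister', 'small') [ 614.9 -309.3] res [0. 0.] area [0.9] [('scene', array([ 614.9, -309.3]))]
('canister', 'medium') [ 659.8 -148.5] res [ 0.1 -0.3 -0.1  0.3] area [0.88 0.95] [('scene', array([ 659.5, -147.5])), ('side', array([ 660.3, -149.8]))]
('canister', 'large') [476.1 -20.2] res [ 0.3 -0.4 -0.2  0.5] area [0.9  0.94] [('scene', array([475.9, -19. ])), ('side', array([476.4, -21.7]))]
```

```bash
cat > plane.py <<'E'
from fit import *
def at(cal,uv,z):
    f=lambda v:proj(cal,[[v[0],v[1],z]])[0]-uv
    return least_squares(f,(550,0)).x.round(0)
E
python3 - <<'E'
from plane import *
cal=cams.get_calibration('scene')
for nm,u,z in [('mill base',(263,310),5),('mill top',(246,257),160),('timer',(201,364),25),('tin near corner base',(316,279),0),('tin left base',(275,247),0),('tin right base',(346,240),0),('jar base',(362,220),0),('yellow1',(397,228),16),('yellow2',(480,377),16),('purple',(540,294),16),('pot top',(112,470),110),('pot right rim',(197,490),90),('pot top rim',(130,425),90)]:
    print(nm,at(cal,(np.array(u)+.5)/1.5-.5,z))
im=cv2.imread('pics/raw_scene.png')
for (x,y,k) in [(475.4,-149.2,'tiny'),(627.2,-18.3,'small'),(447.8,-283.8,'medium'),(473.6,119.2,'large')]:
    for p in parts('lid',k,x,y)[1:]:
        pass
c=cv2.resize(im[140:330,150:390],None,fx=3,fy=3,interpolation=cv2.INTER_CUBIC)
def dr(kind,k,x,y):
    for p in parts(kind,k,x,y):
        for q in (p[:40],p[40:]): cv2.polylines(c,[np.int32(((proj(cal,q)+.5)-[150,140])*3)],True,(0,255,0),1)
for a in [('lid','tiny',475.4,-149.2),('lid','small',627.2,-18.3),('lid','medium',447.8,-283.8),('lid','large',473.6,119.2),('canister','tiny',652.4,127.7),('canister','small',614.9,-309.3),('canister','medium',659.8,-148.5),('canister','large',476.1,-20.2)]: dr(*a)
cv2.imwrite('pics/ov.png',c)
E
```

```text
mill base [786.  -7.]
mill top [792.  -6.]
timer [775. 159.]
tin near corner base [ 760. -135.]
tin left base [ 893. -147.]
tin right base [ 783. -259.]
jar base [ 795. -329.]
yellow1 [ 707. -344.]
yellow2 [ 363. -136.]
purple [ 368. -373.]
pot top [684. 385.]
pot right rim [572. 323.]
pot top rim [735. 321.]
```

View pics/ov.png

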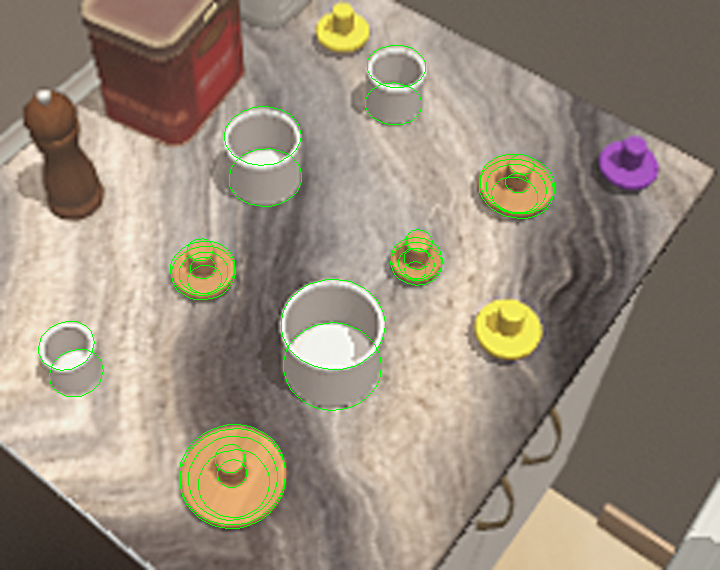

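The overlays match all eight objects, and the chosen brown small lid is the one at crop (203,270). Turning the tool square to the world first.

Emit:
step_arm([
  [0, 0, 0],
  [0, 0, 0],
  [0, 0, 0],
], gripper=[-0.2, -0.2, -0.2], turn=[-0.7, -0.7, -0.7])

```text
t: 2.33
position: [137.0, 532.7, 218.6]
ee_rot: [0.005, -3.142, 0.0]
contact_force: [-0.7, -0.9, 0.5]
finger_gap: 67.6
grip_force: 0.0
```

Emit:
step_arm([
  [-0.8, -1, 0],
  [-0.8, -1, 0],
  [-0.8, -1, 0],
  [-0.8, -1, 0],
  [-0.8, -1, 0],
], gripper=[-0.2, -0.2, -0.2, -0.2, -0.2], turn=[0, 0, 0, 0, 0])

```text
t: 2.95
position: [217.5, 432.1, 218.7]
ee_rot: [-0.001, 3.141, 0.0]
contact_force: [0.5, -0.2, 0.4]
finger_gap: 56.2
grip_force: 0.0
```

Emit:
step_arm([
  [-0.8, -1, 0],
  [-0.8, -1, 0],
  [-0.8, -1, 0],
  [-0.8, -1, 0],
  [-0.8, -1, 0],
], gripper=[-0.2, -0.2, -0.2, -0.2, -0.2], turn=[0, 0, 0, 0, 0])

```text
t: 3.58
position: [297.6, 332.0, 218.8]
ee_rot: [-0.0, 3.141, 0.0]
contact_force: [0.2, 0.1, 0.2]
finger_gap: 56.1
grip_force: 0.0
```

Emit:
step_arm([
  [-0.8, -1, 0],
  [-0.8, -1, 0],
  [-0.8, -1, 0],
  [-0.8, -1, 0],
  [-0.8, -1, 0],
], gripper=[-0.2, -0.2, -0.2, -0.2, -0.2], turn=[0, 0, 0, 0, 0])

```text
t: 4.2
position: [377.6, 232.0, 218.8]
ee_rot: [-0.0, 3.141, 0.0]
contact_force: [1.0, 0.3, 0.7]
finger_gap: 55.8
grip_force: 0.0
```

Emit:
step_arm([
  [-0.8, -1, 0],
  [-0.8, -1, 0],
  [-0.8, -1, 0],
  [-0.8, -1, 0.2],
  [-0.8, -1, 0.2],
], gripper=[-0.2, -0.2, -0.2, -0.2, -0.2], turn=[0, 0, 0, 0, 0])

```text
t: 4.82
position: [457.7, 132.0, 210.7]
ee_rot: [-0.0, 3.141, 0.0]
contact_force: [0.5, 0.2, 0.4]
finger_gap: 55.8
grip_force: 0.0
```

Emit:
step_arm([
  [-0.8, -0.65, 0.3],
  [0, 0, 0.3],
], gripper=[-0.2, -0.2], turn=[0, 0])

```text
t: 5.08
position: [474.0, 119.1, 198.2]
ee_rot: [0.002, 3.142, 0.0]
contact_force: [0.6, 1.1, 0.5]
finger_gap: 55.8
grip_force: 0.0
```

```bash
cat > wfit.py <<'E'
import sys
from fit import *
from cell import get_state
def wfit(tag,kind,k,x,y,z0=0,save=True):
    st=get_state();cal=cams.get_calibration('wrist');im=cams.read_camera('wrist')
    s=proj(cal,[[x,y,z0+25]])[0]
    best=None
    for d in cams.regions_of('wrist',f"{kind}_{k}_"+('mid' if kind=='lid' else 'rim')):
        m=np.array(d['pixels']);e=np.hypot(*(np.array(d['bbox'][:2])-s))
        if e<60 and best is None: best=(d,m)
    print(tag,'pos',np.round(st['position'],1),'predicted px',s.round(), 'found',best and (np.round(best[0]['bbox']),round(best[0]['confidence'],2)))
    if best:
        v,r,ar=fit(kind,k,[(cal,best[1])],z0,(x,y));print(' fit',v.round(1),'area',np.round(ar,2))
    o=im[:,:,::-1].copy()
    for p in parts(kind,k,x,y,z0):
        for q in (p[:40],p[40:]): cv2.polylines(o,[np.int32(proj(cal,q).round())],True,(0,255,0),1)
    cv2.imwrite(f'pics/{tag}.png',o)
if __name__=='__main__':
    a=sys.argv;wfit(a[1],a[2],a[3],float(a[4]),float(a[5]))
E
python3 wfit.py w_large lid large 473.6 119.2
```

```text
w_large pos [474.  119.1 198.2] predicted px [254. 177.] found (array([257., 174.,  80.,  82.]), 0.79)
 fit [472.2 119.7] area [0.97]
```

View pics/w_large.png

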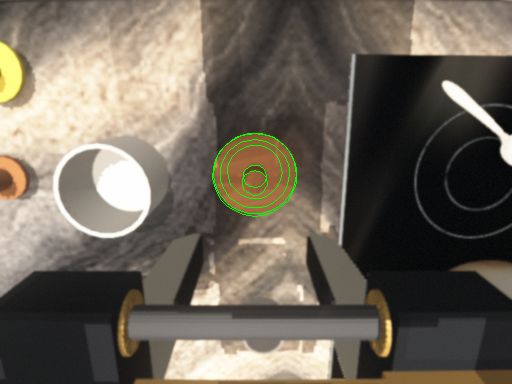

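The wrist view shows the model outline lying exactly on the large lid at (254,177), with the large canister at (110,188). Descending to grasp it.

Emit:
step_arm([
  [0.05, 0, 1],
  [0, 0, 1],
  [0, 0, 1],
  [0, 0, 1],
  [0, 0, 1],
], gripper=[-0.2, -0.2, -0.2, -0.2, -0.2], turn=[0, 0, 0, 0, 0])

```text
t: 5.8
position: [471.5, 120.7, 98.3]
ee_rot: [-0.002, 3.141, 0.0]
contact_force: [-1.4, -0.2, -0.8]
finger_gap: 56.1
grip_force: 0.0
```

Emit:
step_arm([
  [0, 0, 1],
  [0, 0, 1],
  [0, 0, 1],
  [0, 0, 0.7],
], gripper=[-0.2, -0.2, -0.2, -0.2], turn=[0, 0, 0, 0])

```text
t: 6.3
position: [471.3, 120.5, 24.0]
ee_rot: [0.002, -3.141, -0.0]
contact_force: [0.2, 0.0, 0.9]
finger_gap: 55.6
grip_force: 0.0
```

Emit:
step_arm([
  [0, 0, 0],
  [0, 0, 0],
  [0, 0, 0],
  [0, 0, 0],
  [0, 0, 0],
], gripper=[1, 1, 1, 1, 1], turn=[0, 0, 0, 0, 0], squeeze=20)

```text
t: 6.92
position: [472.6, 119.8, 25.3]
ee_rot: [-0.0, 3.14, 0.0]
contact_force: [-0.5, 0.3, 4.7]
finger_gap: 23.8
grip_force: 20.0
```

Emit:
step_arm([
  [0, 0, -1],
  [0, 0, -1],
  [0, 0, -1],
  [0, 0, -1],
  [0, 0, -1],
], gripper=[1, 1, 1, 1, 1], turn=[0, 0, 0, 0, 0])

```text
t: 7.55
position: [471.8, 119.7, 125.1]
ee_rot: [0.0, -3.141, 0.0]
contact_force: [0.1, -0.1, -0.9]
finger_gap: 23.4
grip_force: 20.0
```

Emit:
step_arm([
  [-0.1, -1, 0],
  [-0.05, -1, 0],
  [0, -1, 0],
  [0, -1, 0],
  [0, -1, 0],
], gripper=[1, 1, 1, 1, 1], turn=[0, 0, 0, 0, 0])

```text
t: 8.18
position: [474.8, 19.1, 124.5]
ee_rot: [0.0, -3.141, -0.0]
contact_force: [-0.2, -0.4, -0.4]
finger_gap: 23.3
grip_force: 20.0
```

Emit:
step_arm([
  [0, -1, 0],
  [0, -1, 0],
  [0, 0, 0],
], gripper=[1, 1, 1], turn=[0, 0, 0])

```text
t: 8.55
position: [475.0, -21.2, 124.5]
ee_rot: [-0.003, -3.141, 0.0]
contact_force: [-0.2, 0.3, -0.8]
finger_gap: 23.6
grip_force: 20.0
```

```bash
cat > chk.py <<'E'
import sys
from fit import *
from cell import get_state
# held lid k over canister at (x,y): overlay in side and scene crops
k,x,y,tag=sys.argv[1],float(sys.argv[2]),float(sys.argv[3]),sys.argv[4]
st=get_state();p=st['position'];print(np.round(p,1),st['finger_gap'],np.round(st['contact_force'],1))
out=[]
for n in ('scene','side'):
    cal=cams.get_calibration(n);im=cams.read_camera(n)[:,:,::-1]
    c=proj(cal,[[x,y,60]])[0].astype(int)-[55,55];c=np.clip(c,0,[402,274])
    o=cv2.resize(np.ascontiguousarray(im[c[1]:c[1]+110,c[0]:c[0]+110]),None,fx=3.6,fy=3.6,interpolation=cv2.INTER_CUBIC)
    for kind,a,b,z in (('canister',x,y,0),('lid',p[0],p[1],p[2]-24)):
        for q in parts(kind,k,a,b,z)[-2:]:
            for r in (q[:40],q[40:]): cv2.polylines(o,[np.int32((proj(cal,r)+.5-c)*3.6)],True,(0,255,0) if kind=='lid' else (255,0,0),1)
    out.append(o)
cv2.imwrite(f'pics/{tag}.png',np.hstack(out))
E
python3 chk.py large 476.1 -20.2 hl; python3 wfit.py wl2 canister large 476.1 -20.2
```

```text
[475.  -21.2 124.5] 23.565607632636674 [-0.2  0.3 -0.8]
wl2 pos [474.8 -20.  124.5] predicted px [254. 199.] found (array([258., 164., 105.,  44.]), 0.66)
 fit [437.1 -17.7] area [0.12]
```

View pics/hl.png

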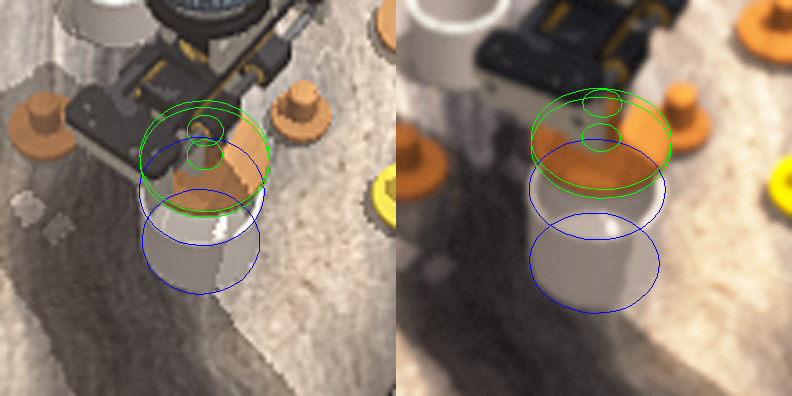

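The held lid (green) is centred over the canister (blue) in both views, at about (205,155) and (600,135). Lowering to home.

Emit:
step_arm([
  [-0.05, 0, 0.5],
  [0, 0, 0.5],
  [0, 0, 0.4],
  [0, 0, 0.4],
  [0, 0, 0.05],
], gripper=[1, 1, 1, 1, 1], turn=[0, 0, 0, 0, 0])

```text
t: 9.38
position: [475.8, -20.2, 87.0]
ee_rot: [0.0, -3.141, -0.0]
contact_force: [-1.0, -0.3, -0.4]
finger_gap: 23.7
grip_force: 20.0
```

Emit:
step_arm([
  [0, 0, 0.05],
  [0, 0, 0.05],
], gripper=[1, 1], turn=[0, 0])

```text
t: 9.62
position: [476.1, -20.3, 86.8]
ee_rot: [-0.0, 3.142, -0.0]
contact_force: [-6.4, 1.6, 16.8]
finger_gap: 23.5
grip_force: 20.0
```

Emit:
step_arm([
  [0, 0, 0],
  [0, 0, 0],
  [0, 0, 0],
  [0, 0, 0],
], gripper=[-0.2, -0.2, -0.2, -0.2], turn=[0, 0, 0, 0])

```text
t: 10.12
position: [476.1, -20.3, 85.6]
ee_rot: [0.0, -3.141, -0.0]
contact_force: [-0.3, 0.5, 1.0]
finger_gap: 54.8
grip_force: 0.0
```

Emit:
step_arm([
  [0, 0, -1],
  [0, 0, -1],
  [0, 0, -1],
  [0, 0, -1],
  [0, 0, -0.5],
], gripper=[-0.2, -0.2, -0.2, -0.2, -0.2], turn=[0, 0, 0, 0, 0])

```text
t: 10.75
position: [476.6, -20.4, 176.6]
ee_rot: [-0.0, 3.14, -0.001]
contact_force: [0.2, 0.1, -0.4]
finger_gap: 55.8
grip_force: 0.0
```

```bash
python3 - <<'E'
from wfit import *
wfit('wl3','lid','large',476.1,-20.2,62)
wfit('wt0','lid','tiny',475.4,-149.2)
E
```

```text
wl3 pos [476.6 -20.4 176.6] predicted px [254. 200.] found (array([256., 195., 106., 104.]), 0.91)
 fit [475.4 -20. ] area [0.96]
wt0 pos [476.7 -20.4 176.5] predicted px [122. 181.] found (array([127., 180.,  50.,  50.]), 0.9)
 fit [ 474.8 -147.6] area [0.93]
```

View pics/wl3.png

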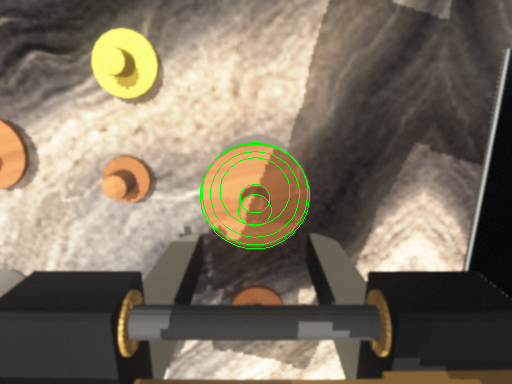

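The large lid sits home at (254,197), matching the outline at seated height. The tiny lid is next, at (127,180).

Emit:
step_arm([
  [0.05, -1, 0],
  [0, -1, 0],
  [0, -1, 0],
  [0, -1, 0],
  [0, -1, 0],
], gripper=[-0.2, -0.2, -0.2, -0.2, -0.2], turn=[0, 0, 0, 0, 0])

```text
t: 11.58
position: [474.5, -120.6, 174.5]
ee_rot: [0.0, -3.14, -0.002]
contact_force: [0.3, -0.4, -0.0]
finger_gap: 55.9
grip_force: 0.0
```

Emit:
step_arm([
  [0, -1, 0.4],
  [0, -0.4, 0.9],
  [0, 0, 1],
  [0, 0, 1],
  [0, 0, 1],
], gripper=[-0.2, -0.2, -0.2, -0.2, -0.2], turn=[0, 0, 0, 0, 0])

```text
t: 12.2
position: [474.5, -148.3, 87.9]
ee_rot: [-0.0, -3.14, -0.001]
contact_force: [-0.0, 0.6, 1.1]
finger_gap: 55.4
grip_force: 0.0
```

Emit:
step_arm([
  [0, 0, 1],
  [0, 0, 1],
  [0, 0, 1],
  [0, 0, 0.3],
], gripper=[-0.2, -0.2, -0.2, -0.2], turn=[0, 0, 0, 0])

```text
t: 12.7
position: [473.7, -147.7, 21.7]
ee_rot: [0.0, -3.138, -0.003]
contact_force: [-0.5, 1.5, 0.6]
finger_gap: 55.8
grip_force: 0.0
```

Emit:
step_arm([
  [0, 0, 0],
  [0, 0, 0],
  [0, 0, 0],
  [0, 0, 0],
  [0, 0, 0],
], gripper=[1, 1, 1, 1, 1], turn=[0, 0, 0, 0, 0], squeeze=20)

```text
t: 13.32
position: [475.5, -148.4, 24.2]
ee_rot: [-0.0, 3.141, -0.001]
contact_force: [-0.1, 0.5, 2.0]
finger_gap: 23.4
grip_force: 20.0
```

Emit:
step_arm([
  [0, 0, -1],
  [0, 0, -1],
  [0, 0, -1],
  [0, 0, -1],
  [0, 0, -1],
], gripper=[1, 1, 1, 1, 1], turn=[0, 0, 0, 0, 0])

```text
t: 13.95
position: [474.9, -148.1, 124.2]
ee_rot: [0.001, -3.141, -0.0]
contact_force: [-0.9, -0.9, -0.6]
finger_gap: 23.7
grip_force: 20.0
```

Emit:
step_arm([
  [-0.64, 0.98, 0],
  [-0.64, 0.98, 0],
  [-0.64, 0.98, 0],
  [-0.64, 0.98, 0],
  [-0.64, 0.98, 0],
], gripper=[1, 1, 1, 1, 1], turn=[0, 0, 0, 0, 0])

```text
t: 14.58
position: [539.3, -49.5, 123.5]
ee_rot: [0.0, -3.141, -0.0]
contact_force: [-0.5, -0.7, -0.3]
finger_gap: 23.7
grip_force: 20.0
```

Emit:
step_arm([
  [-0.63, 0.99, 0],
  [-0.63, 0.99, 0],
  [-0.63, 0.99, 0],
  [-0.63, 0.99, 0],
  [-0.63, 0.99, 0],
], gripper=[1, 1, 1, 1, 1], turn=[0, 0, 0, 0, 0])

```text
t: 15.2
position: [602.4, 49.6, 123.5]
ee_rot: [0.0, -3.141, 0.0]
contact_force: [-0.2, -0.1, 0.0]
finger_gap: 23.3
grip_force: 20.0
```

Emit:
step_arm([
  [-0.63, 0.99, 0],
  [-0.63, 0.99, 0],
  [-0.63, 0.99, 0],
  [-0.63, 0.99, 0],
  [0, 0, 0.8],
], gripper=[1, 1, 1, 1, 1], turn=[0, 0, 0, 0, 0])

```text
t: 15.82
position: [654.0, 129.5, 108.1]
ee_rot: [-0.003, 3.138, 0.0]
contact_force: [0.7, -0.1, -0.9]
finger_gap: 24.0
grip_force: 20.0
```

```bash
python3 chk.py tiny 652.4 127.7 ht
```

```text
[654.  129.5 108.1] 23.95092658001149 [ 0.7 -0.1 -0.9]
```

View pics/ht.png

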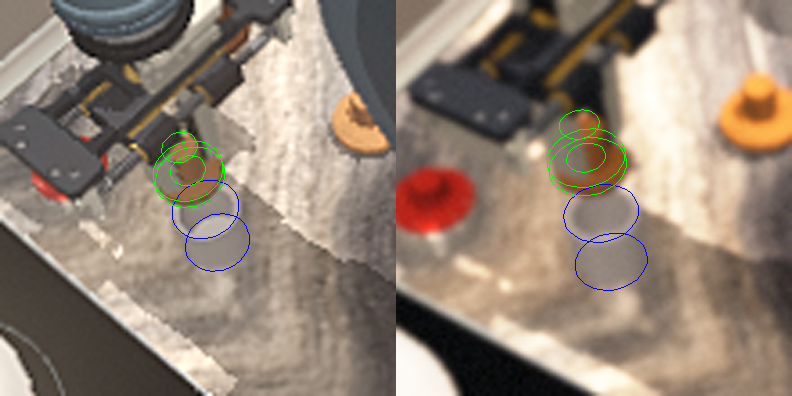

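Both are aligned within 2 mm. Lowering with a small correction to about z 63.

Emit:
step_arm([
  [0.05, -0.06, 0.5],
  [0, 0, 0.5],
  [0, 0, 0.5],
  [0, 0, 0.4],
  [0, 0, 0.3],
], gripper=[1, 1, 1, 1, 1], turn=[0, 0, 0, 0, 0])

```text
t: 16.55
position: [651.4, 126.7, 63.0]
ee_rot: [0.0, -3.141, 0.0]
contact_force: [0.2, 0.1, -0.2]
finger_gap: 23.3
grip_force: 20.0
```

Emit:
step_arm([
  [0, 0, 0.05],
  [0, 0, 0],
], gripper=[1, 1], turn=[0, 0])

```text
t: 16.8
position: [651.6, 126.8, 62.8]
ee_rot: [-0.001, 3.141, 0.0]
contact_force: [0.0, -0.0, 0.4]
finger_gap: 23.7
grip_force: 20.0
```

Emit:
step_arm([
  [0, 0, 0.06],
  [0, 0, 0],
], gripper=[1, 1], turn=[0, 0])

```text
t: 17.05
position: [651.9, 126.8, 62.3]
ee_rot: [-0.0, 3.14, -0.0]
contact_force: [-0.9, 0.8, 2.8]
finger_gap: 23.3
grip_force: 20.0
```

Emit:
step_arm([
  [0, 0, 0],
  [0, 0, 0],
  [0, 0, 0],
  [0, 0, 0],
], gripper=[-0.2, -0.2, -0.2, -0.2], turn=[0, 0, 0, 0])

```text
t: 17.55
position: [651.4, 126.8, 61.3]
ee_rot: [0.0, -3.141, 0.0]
contact_force: [-0.5, 0.2, -0.9]
finger_gap: 54.6
grip_force: 0.0
```

Emit:
step_arm([
  [0, 0, -1],
  [0, 0, -1],
  [0, 0, -1],
  [0, 0, -1],
  [0, 0, -1],
], gripper=[-0.2, -0.2, -0.2, -0.2, -0.2], turn=[0, 0, 0, 0, 0])

```text
t: 18.18
position: [651.4, 126.8, 162.0]
ee_rot: [0.0, -3.141, 0.0]
contact_force: [1.6, -1.1, -0.1]
finger_gap: 55.6
grip_force: 0.0
```

```bash
python3 - <<'E'
from wfit import *
wfit('wt3','lid','tiny',652.4,127.7,38)
wfit('ws0','lid','small',627.2,-18.3)
E
```

```text
wt3 pos [651.4 126.8 162. ] predicted px [255. 199.] found (array([253., 193.,  57.,  56.]), 0.61)
 fit [651.3 126.8] area [0.92]
ws0 pos [653.  126.8 164.1] predicted px [ 96. 157.] found (array([102., 154.,  66.,  64.]), 0.91)
 fit [625.8 -17. ] area [0.92]
```

View pics/wt3.png

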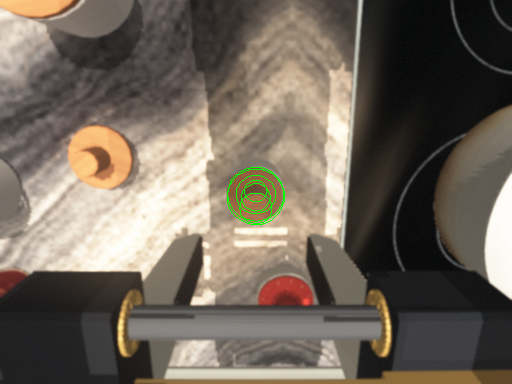

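The tiny lid is home at (255,196). The small lid is next, at (102,154).

Emit:
step_arm([
  [0.18, -1, 0],
  [0.18, -1, 0],
  [0.18, -1, 0],
  [0.18, -1, 0],
  [0.18, -1, 0],
], gripper=[-0.2, -0.2, -0.2, -0.2, -0.2], turn=[0, 0, 0, 0, 0])

```text
t: 19.0
position: [633.2, 25.0, 161.5]
ee_rot: [0.001, 3.142, -0.0]
contact_force: [0.7, -0.2, 0.8]
finger_gap: 55.8
grip_force: 0.0
```

Emit:
step_arm([
  [0.18, -1, 0],
  [0.18, -1, 0.2],
  [0, -0.24, 0.8],
  [0, 0, 1],
  [0, 0, 1],
], gripper=[-0.2, -0.2, -0.2, -0.2, -0.2], turn=[0, 0, 0, 0, 0])

```text
t: 19.62
position: [625.9, -17.7, 99.6]
ee_rot: [0.0, -3.141, -0.001]
contact_force: [0.1, -0.1, -0.3]
finger_gap: 55.9
grip_force: 0.0
```

Emit:
step_arm([
  [0, 0, 1],
  [0, 0, 1],
  [0, 0, 1],
  [0, 0, 0.9],
], gripper=[-0.2, -0.2, -0.2, -0.2], turn=[0, 0, 0, 0])

```text
t: 20.12
position: [625.6, -17.5, 21.5]
ee_rot: [0.001, -3.14, -0.001]
contact_force: [-0.7, 0.2, -0.3]
finger_gap: 55.8
grip_force: 0.0
```

Emit:
step_arm([
  [0, 0, 0],
  [0, 0, 0],
  [0, 0, 0],
  [0, 0, 0],
  [0, 0, 0],
], gripper=[1, 1, 1, 1, 1], turn=[0, 0, 0, 0, 0], squeeze=20)

```text
t: 20.75
position: [626.5, -18.0, 23.7]
ee_rot: [-0.0, 3.141, -0.0]
contact_force: [0.2, -0.3, 0.6]
finger_gap: 23.8
grip_force: 20.0
```

Emit:
step_arm([
  [0, 0, -1],
  [0, 0, -1],
  [0, 0, -1],
  [0, 0, -1],
  [0, 0, -1],
], gripper=[1, 1, 1, 1, 1], turn=[0, 0, 0, 0, 0])

```text
t: 21.38
position: [626.2, -18.0, 124.1]
ee_rot: [0.0, -3.142, 0.0]
contact_force: [0.4, -0.2, -0.4]
finger_gap: 23.6
grip_force: 20.0
```

Emit:
step_arm([
  [0.04, -1, 0],
  [0.04, -1, 0],
  [0.04, -1, 0],
  [0.04, -1, 0],
  [0.04, -1, 0],
], gripper=[1, 1, 1, 1, 1], turn=[0, 0, 0, 0, 0])

```text
t: 22.0
position: [622.0, -119.8, 122.9]
ee_rot: [-0.001, -3.141, -0.0]
contact_force: [0.5, -0.2, -0.9]
finger_gap: 23.5
grip_force: 20.0
```

Emit:
step_arm([
  [0.04, -1, 0],
  [0.04, -1, 0],
  [0.04, -1, 0],
  [0.04, -1, 0],
  [0.04, -1, 0],
], gripper=[1, 1, 1, 1, 1], turn=[0, 0, 0, 0, 0])

```text
t: 22.62
position: [618.3, -219.3, 123.4]
ee_rot: [-0.0, 3.142, -0.0]
contact_force: [0.2, -0.2, -0.8]
finger_gap: 23.4
grip_force: 20.0
```

Emit:
step_arm([
  [0.04, -1, 0],
  [0.04, -1, 0],
  [0.04, -1, 0],
  [0.04, -1, 0],
  [0, -0.55, 0],
], gripper=[1, 1, 1, 1, 1], turn=[0, 0, 0, 0, 0])

```text
t: 23.25
position: [615.0, -310.6, 123.3]
ee_rot: [-0.001, -3.142, 0.0]
contact_force: [-0.6, 1.5, -0.9]
finger_gap: 24.2
grip_force: 20.0
```

```bash
python3 chk.py small 614.9 -309.3 hs
```

```text
[ 615.  -310.6  123.3] 24.168683618797942 [-0.6  1.5 -0.9]
```

View pics/hs.png

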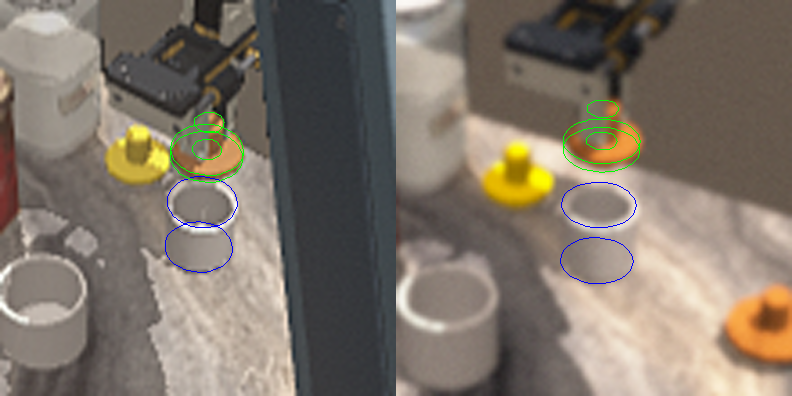

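The lid and canister show the same small bias in both views, so their relative alignment is good, at about (207,150) over (202,205). Lowering to about z 70.

Emit:
step_arm([
  [0, 0.05, 0.7],
  [0, 0, 0.6],
  [0, 0, 0.5],
  [0, 0, 0.5],
  [0, 0, 0.3],
], gripper=[1, 1, 1, 1, 1], turn=[0, 0, 0, 0, 0])

```text
t: 23.98
position: [614.9, -307.7, 70.5]
ee_rot: [0.001, -3.141, -0.001]
contact_force: [-0.9, 1.3, 1.3]
finger_gap: 23.4
grip_force: 20.0
```

Emit:
step_arm([
  [0, 0, 0.06],
  [0, 0, 0.04],
], gripper=[1, 1], turn=[0, 0])

```text
t: 24.22
position: [615.0, -307.7, 69.9]
ee_rot: [0.0, -3.141, -0.001]
contact_force: [-3.1, 2.6, 4.4]
finger_gap: 23.5
grip_force: 20.0
```

Emit:
step_arm([
  [0, 0, 0],
  [0, 0, 0],
  [0, 0, 0],
  [0, 0, 0],
], gripper=[-0.2, -0.2, -0.2, -0.2], turn=[0, 0, 0, 0])

```text
t: 24.72
position: [615.2, -308.1, 69.5]
ee_rot: [-0.0, 3.141, -0.0]
contact_force: [0.4, -0.8, -0.4]
finger_gap: 54.6
grip_force: 0.0
```

Emit:
step_arm([
  [0, 0, -1],
  [0, 0, -1],
  [0, 0, -1],
  [0, 0, -1],
  [0, 0, -1],
], gripper=[-0.2, -0.2, -0.2, -0.2, -0.2], turn=[0, 0, 0, 0, 0])

```text
t: 25.35
position: [615.1, -308.1, 170.1]
ee_rot: [-0.0, 3.142, -0.0]
contact_force: [0.3, 0.1, 0.1]
finger_gap: 55.6
grip_force: 0.0
```

```bash
python3 - <<'E'
from wfit import *
wfit('ws3','lid','small',614.9,-309.3,46)
wfit('wm0','lid','medium',447.8,-283.8)
E
```

```text
ws3 pos [ 615.1 -308.1  170.1] predicted px [253. 197.] found (array([256., 190.,  75.,  77.]), 0.56)
 fit [ 612.8 -306.5] area [0.97]
wm0 pos [ 616.4 -309.   172.3] predicted px [285. -16.] found (array([287.,  19.,  74.,  34.]), 0.95)
 fit [ 452.7 -282. ] area [0.81]
```

View pics/ws3.png

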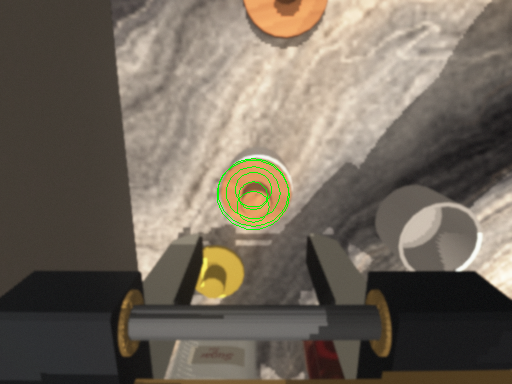

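The small lid matches its outline at (254,193), but a white crescent shows at its upper right. Checking that seat in the fixed views.

```bash
python3 - <<'E'
from fit import *
out=[]
for n in ('scene','side'):
    cal=cams.get_calibration(n);im=cams.read_camera(n)[:,:,::-1]
    c=proj(cal,[[615,-309,60]])[0].astype(int)-[25,30]
    o=np.ascontiguousarray(im[c[1]:c[1]+55,c[0]:c[0]+50]);o=cv2.resize(o,None,fx=8,fy=8,interpolation=cv2.INTER_CUBIC);out.append(o)
    for kind,z in (('lid',46),('canister',0)):
        for d in cams.regions_of(n,f'{kind}_small_'+('mid' if kind=='lid' else 'rim')):
            if np.hypot(*(np.array(d['bbox'][:2])-proj(cal,[[615,-309,z+20]])[0]))<12:
                v,r,a=fit(kind,'small',[(cal,np.array(d['pixels']))],z,(615,-309));print(n,kind,np.round(d['bbox']),v.round(1),np.round(a,2));break
cv2.imwrite('pics/ss.png',np.hstack(out))
E
```

```text
scene lid [280. 160.  19.  14.] [ 615.1 -308.4] [0.95]
scene canister [283. 174.  20.  18.] [ 602.2 -290.2] [0.5]
side lid [271. 157.  22.  21.] [ 614.7 -310.6] [0.89]
side canister [272. 172.  19.  16.] [ 604.5 -290.7] [0.52]
```

View pics/ss.png

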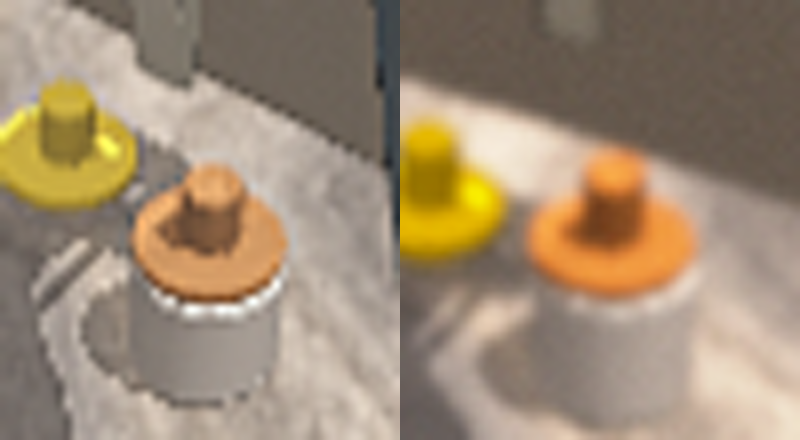

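The small lid lies flat on the rim, shifted about 3 mm, which is its natural play. Moving to the medium lid.

Emit:
step_arm([
  [1, 0.15, 0],
  [1, 0.15, 0],
  [1, 0.15, 0],
  [1, 0.15, 0],
  [1, 0.15, 0],
], gripper=[-0.2, -0.2, -0.2, -0.2, -0.2], turn=[0, 0, 0, 0, 0])

```text
t: 26.48
position: [514.4, -292.8, 169.1]
ee_rot: [0.0, -3.141, -0.0]
contact_force: [1.3, -0.6, 0.2]
finger_gap: 55.9
grip_force: 0.0
```

Emit:
step_arm([
  [1, 0.15, 0],
  [1, 0.15, 0],
  [1, 0.15, 0],
  [0.36, 0, 0.5],
  [0, 0, 0.5],
], gripper=[-0.2, -0.2, -0.2, -0.2, -0.2], turn=[0, 0, 0, 0, 0])

```text
t: 27.1
position: [447.9, -284.1, 148.7]
ee_rot: [0.001, 3.141, 0.0]
contact_force: [-0.0, 0.8, -0.9]
finger_gap: 55.7
grip_force: 0.0
```

```bash
python3 wfit.py wm1 lid medium 447.8 -283.8
```

```text
wm1 pos [ 447.9 -284.1  148.7] predicted px [255. 190.] found (array([261., 187.,  76.,  77.]), 0.83)
 fit [ 448.1 -281.5] area [0.94]
```

Emit:
step_arm([
  [0, 0.05, 1],
  [0, 0, 1],
  [0, 0, 1],
  [0, 0, 1],
  [0, 0, 1],
], gripper=[-0.2, -0.2, -0.2, -0.2, -0.2], turn=[0, 0, 0, 0, 0])

```text
t: 27.82
position: [448.7, -283.2, 48.5]
ee_rot: [-0.001, 3.141, -0.0]
contact_force: [0.3, 0.3, -0.6]
finger_gap: 55.8
grip_force: 0.0
```

Emit:
step_arm([
  [0, 0, 1],
  [0, 0, 0.25],
], gripper=[-0.2, -0.2], turn=[0, 0])

```text
t: 28.08
position: [447.8, -282.5, 22.9]
ee_rot: [0.001, -3.14, -0.003]
contact_force: [-1.3, 0.3, 0.1]
finger_gap: 55.9
grip_force: 0.0
```

Emit:
step_arm([
  [0, 0, 0],
  [0, 0, 0],
  [0, 0, 0],
  [0, 0, 0],
  [0, 0, 0],
], gripper=[1, 1, 1, 1, 1], turn=[0, 0, 0, 0, 0], squeeze=20)

```text
t: 28.7
position: [448.3, -283.3, 25.1]
ee_rot: [-0.0, 3.141, -0.001]
contact_force: [0.7, 0.0, 4.8]
finger_gap: 23.3
grip_force: 20.0
```

Emit:
step_arm([
  [0, 0, -1],
  [0, 0, -1],
  [0, 0, -1],
  [0, 0, -1],
  [0, 0, -1],
], gripper=[1, 1, 1, 1, 1], turn=[0, 0, 0, 0, 0])

```text
t: 29.32
position: [447.7, -282.9, 124.9]
ee_rot: [0.0, -3.141, -0.0]
contact_force: [0.1, 0.1, -0.7]
finger_gap: 23.8
grip_force: 20.0
```

Emit:
step_arm([
  [-0.96, 0.61, 0],
  [-0.96, 0.61, 0],
  [-0.96, 0.61, 0],
  [-0.96, 0.61, 0],
  [-0.96, 0.61, 0],
], gripper=[1, 1, 1, 1, 1], turn=[0, 0, 0, 0, 0])

```text
t: 29.95
position: [544.5, -221.5, 124.2]
ee_rot: [0.0, -3.141, -0.0]
contact_force: [0.4, -0.4, 0.3]
finger_gap: 23.7
grip_force: 20.0
```

Emit:
step_arm([
  [-0.96, 0.61, 0],
  [-0.96, 0.61, 0],
  [-0.96, 0.61, 0],
  [-0.96, 0.61, 0],
  [-0.96, 0.61, 0],
], gripper=[1, 1, 1, 1, 1], turn=[0, 0, 0, 0, 0])

```text
t: 30.58
position: [641.2, -160.1, 124.3]
ee_rot: [0.001, -3.141, 0.0]
contact_force: [-0.7, 0.6, -1.1]
finger_gap: 23.4
grip_force: 20.0
```

Emit:
step_arm([
  [-0.96, 0.61, 0],
  [0, 0, 0],
], gripper=[1, 1], turn=[0, 0])

```text
t: 30.82
position: [660.5, -147.4, 124.0]
ee_rot: [-0.004, 3.141, 0.0]
contact_force: [-1.0, -0.1, -0.4]
finger_gap: 23.8
grip_force: 20.0
```

```bash
python3 chk.py medium 659.8 -148.5 hm
```

```text
[ 660.5 -147.4  124. ] 23.798037931060676 [-1.  -0.1 -0.4]
```

View pics/hm.png

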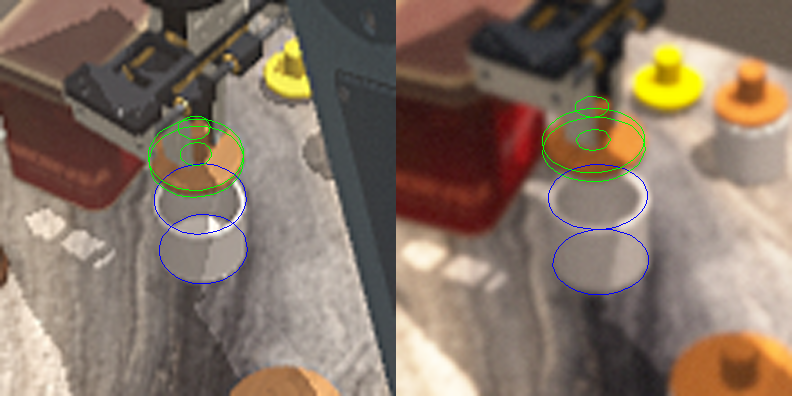

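The medium lid is aligned at (196,155) over the rim at (200,200), clear of the tin. Lowering to about z 79.

Emit:
step_arm([
  [0, 0, 0.6],
  [0, 0, 0.5],
  [0, 0, 0.5],
  [0, 0, 0.4],
  [0, 0, 0.2],
], gripper=[1, 1, 1, 1, 1], turn=[0, 0, 0, 0, 0])

```text
t: 31.55
position: [658.8, -148.6, 79.7]
ee_rot: [0.0, -3.141, -0.001]
contact_force: [-2.1, 1.0, 2.8]
finger_gap: 23.9
grip_force: 20.0
```

Emit:
step_arm([
  [0, 0, 0.06],
  [0, 0, 0.04],
], gripper=[1, 1], turn=[0, 0])

```text
t: 31.8
position: [659.2, -148.4, 79.4]
ee_rot: [-0.001, 3.141, 0.0]
contact_force: [-3.4, 3.1, 8.6]
finger_gap: 23.6
grip_force: 20.0
```

Emit:
step_arm([
  [0, 0, 0],
  [0, 0, 0],
  [0, 0, 0],
  [0, 0, 0],
], gripper=[-0.2, -0.2, -0.2, -0.2], turn=[0, 0, 0, 0])

```text
t: 32.3
position: [659.2, -149.0, 78.4]
ee_rot: [-0.0, 3.142, -0.0]
contact_force: [-0.5, -1.1, -0.8]
finger_gap: 54.5
grip_force: 0.0
```

Emit:
step_arm([
  [0, 0, -1],
  [0, 0, -1],
  [0, 0, -1],
  [0, 0, -1],
  [0, 0, -1],
], gripper=[-0.2, -0.2, -0.2, -0.2, -0.2], turn=[0, 0, 0, 0, 0])

```text
t: 32.92
position: [659.1, -148.9, 179.0]
ee_rot: [0.0, -3.142, 0.0]
contact_force: [0.8, -0.9, 0.1]
finger_gap: 56.1
grip_force: 0.0
```

Emit:
step_arm([
  [0, 0, -1],
  [0, 0, -1],
  [0, 0, -1],
  [0, 0, 0],
  [0, 0, 0],
], gripper=[-0.2, -0.2, -0.2, -0.2, -0.2], turn=[0, 0, 0, 0, 0])

```text
t: 33.55
position: [658.8, -148.7, 237.5]
ee_rot: [0.0, -3.14, -0.001]
contact_force: [-0.8, -0.4, 0.1]
finger_gap: 56.0
grip_force: 0.0
```

```bash
python3 - <<'E'
from fit import *
P={'tiny':(652.4,127.7),'small':(614.9,-309.3),'medium':(659.8,-148.5),'large':(476.1,-20.2)}
rows=[]
for n in ('scene','side'):
    cal=cams.get_calibration(n);im=cams.read_camera(n)[:,:,::-1];r=[]
    for k,(x,y) in P.items():
        c=proj(cal,[[x,y,60]])[0].astype(int)-[24,30]
        r.append(cv2.resize(np.ascontiguousarray(im[c[1]:c[1]+60,c[0]:c[0]+48]),None,fx=4.1,fy=4.1,interpolation=cv2.INTER_CUBIC))
        for d in cams.regions_of(n,f'lid_{k}_mid'):
            if np.hypot(*(np.array(d['bbox'][:2])-proj(cal,[[x,y,H[k]+13]])[0]))<10:
                v,_,a=fit('lid',k,[(cal,np.array(d['pixels']))],H[k]-12,(x,y));print(n,k,v.round(1),np.round(a,2));break
    rows.append(np.hstack(r))
cv2.imwrite('pics/fin.png',np.vstack(rows))
E
```

```text
scene tiny [651.8 128.6] [0.92]
scene small [ 621.2 -299.1] [0.48]
scene medium [ 659.6 -147. ] [0.95]
scene large [475.7 -21.3] [0.99]
side tiny [651.6 127.2] [0.75]
side small [ 615.  -311.1] [0.91]
side medium [ 659.3 -149.7] [0.87]
side large [476.7 -22.5] [0.98]
```

View pics/fin.png

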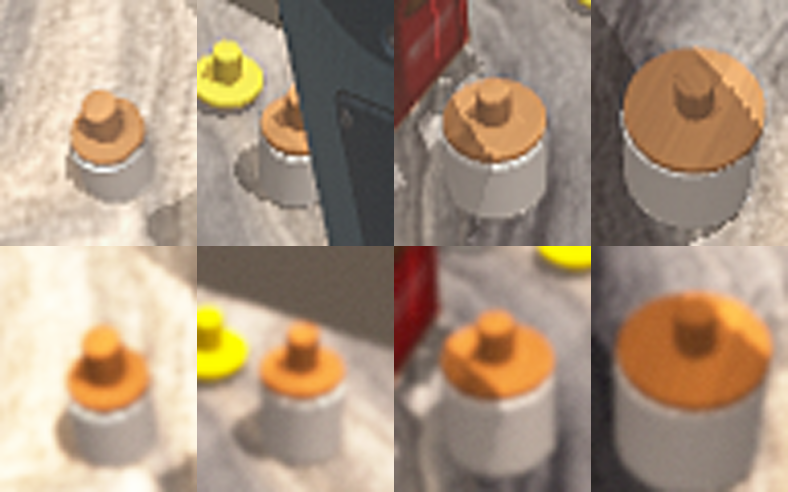

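All four lids sit flat on their own upright canisters, and the arm is clear of everything. Handing in.

```bash
python3 -c "
from cell import ticket;print(ticket.finish_job())"
```

```text
the job is handed in; nothing more can be done
None
```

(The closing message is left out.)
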